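Show a spectrometer lamp's window to the inspection camera

ROBOT

A 7-joint arm with a two-finger parallel gripper is mounted at the origin on the work surface. World frame = base frame: x ahead of the robot, y to its left, z up, the work surface at z = 0. Lengths are in m, angles in rad, forces in N, time in s.
With the tool pointing down it reaches from about 0.35 to 0.9 m from the base axis. Payload 8.1 kg.
Tool frame: the origin (TCP) lies between the finger pads; the fingertips stand 17 mm ahead of it and the grasp point (between the pads) lies 2 mm behind it; z points along the fingers, y is the direction in which the jaws open and shut (so a half turn about z gives the same grasp; the last joint's range is limited). The gripper opens to 92 mm and grips with 3 to 60 N. Pads are 19 mm wide; open, the fingers measure 130 mm over their backs; the gripper's body (75 mm by 190 mm) begins 47 mm behind the grasp point.
Start: joints at [1.021, 0.434, 0.025, 1.573, -0.012, 1.134, -0.075], TCP at [0.27, -0.564, 0.244] pointing down, gripper open.
Joint ranges: [-2.62, 2.62], [-0.44, 2.09], [-1.27, 1.32], [0.08, 2.57], [-1.32, 4.46], [0.12, 2], [-2.74, 2.74]. Speed limits (rad/s): [2.22, 2.22, 3.01, 3.01, 3.14, 3.14, 3.14].

INTERFACE

Orientations are given as a rotation vector (axis times angle).
In Python, from cell import arm gives the robot as it stands. The module is installed in compiled form; this text tells all that it offers.
- The arm moves only by the shell command python3 -m crank 'ROWS' [FORCE]. ROWS is JSON, a list of rows, each a list of 5 numbers: the opening, from 0 (shut) to 1 (fully open), then the shift along the world's x, y, z normalised to -1 to 1, where 1 is 40 cm, then the turn about the world's z normalised to -1 to 1, where 1 is 60 degrees. In form: [[fingers, tx, ty, tz, twist], ...]. A call has exactly 8 rows; each row shifts and turns the commanded pose from where the row before left it; what a row does not reach is not made up. A row lasts 1/12 s, in which the tool goes at most 41.7 mm and 7.16 degrees, less where a joint would pass 70% of its speed; a pose out of reach is approached as far as the arm can. A call with a number of a shift or a turn outside -1 to 1 is refused whole. A call with a gripper value outside its range is refused whole. The fingers move at their own pace and stop on an object; FORCE is the grip in N (left out, the last holds). Time passes only in rows, so rows that do not move let the fingers close, or fill a call up. It gives the time, the measured TCP pose, the force and the opening at its end, in the units of the state.
- arm.observe(): the state, without advancing time (a new reading comes with each control period).
- arm.get_image(name): name is "scene" or "top" or "wrist"; returns the picture (400x640x3 uint8, red, green, blue); there is no depth.
- arm.get_calibration(name): a dict with "intrinsics" (3x3 intrinsics, pixels), "extrinsics" (4x4, takes a point from camera to world coordinates). Camera axes: x right, y down, z forward; pixel columns grow to the right and rows downward; lengths in m; the calibration is good to about 2 mm. The wrist camera is an equidistant fisheye: a pixel r from the principal point sees the ray r / f radians off the axis. A picture is of the moment at which its call begins: read the wrist's pose just before it. get_calibration takes no time and is no camera call; for the wrist camera it gives the pose at the moment of the call.
- arm.sign_off(): hands the job in, once; it reports no verdict.
The state is a dict: "clock": time; "joints": joint angles; "dq": joint speeds; "joint_efforts": joint torques, N m; "position": TCP position; "ee_rot": TCP orientation; "force": force on the tool from outside, world axes, zero at the start; "ft_torque": the same for the moment, N m; "width": opening from 0.0 (shut) to 1.0 (fully open).
Only numpy, scipy, OpenCV 4.12 (cv2) and the standard library are available. Lean on these libraries where they do the work, as an engineer would, in place of code of your own. Each camera call takes 0.05 s, during which the arm holds its last target.

TASK

Lift the hollow-cathode lamp with the orange base out of the storage tray and hold it up to the inspection camera for a check of its window: the clear window centred on the lens 9 cm in front of it, square to it, the lamp's axis along the camera's line of sight and its base pointing away. Hold it by the barrel with the fingers well back from the window end, do not touch the camera or its stand, and leave the other lamps, the bottle and the tissue box where they are. Finish still holding the lamp there, steady in the air: do not put it down or let go.

Things in the scene. Friction and masses are not known exactly. Their poses are not given: they have to be found in the camera images.
- lamp: lamp to present: clear glass cylinder 37 mm thick with an orange base (35 mm), 150 mm long plus 13 mm of pins behind, 0.13 kg. Origin mid-length on its axis, near its centre of mass; x axis from base to window. Glass from x = -35 to +75 mm, base -75 to -35. It starts level in one of the tray's three places, window roughly away from the robot, axis 31 mm above the bench
- window (a point): centre of the outer face of that lamp's flat clear window, at x = +75 mm in the lamp's frame
- base_end (a point): centre of the rear face of that lamp's orange base, at x = -75 mm in the lamp's frame
- tray: grey open tray, fixed, 215 (x) by 325 (y) mm, walls 42 high, 5 thick. Origin: centre of underside. Three lamps lie along its x at y = -90, 0, +90 mm (within 7 mm endwise of centred), in V notches of two black foam bars at x = -30 and +52 mm (14 thick, up to 26 high). From x = -23 to +45 mm each lamp is free on both sides, 7 mm above the floor
- lamp_blue: lamp of the same shape and size with a blue base, lying in the tray; leave it there. Origin on its axis at mid-length
- lamp_black: lamp of the same shape and size with a black base, lying in the tray; leave it there. Origin on its axis at mid-length
- stand: camera stand, fixed: white base plate 260 x 160 x 14 mm (x from +10 to +270), steel column 24 mm thick, 420 tall at x = +230. White camera head (48 mm thick, ring light 60 mm) on a clamp, height and slope vary; it looks towards the stand's -x (to the robot), 20 to 37 degrees downwards. Origin on the bench, the focus lies above x = 34 to 56 mm
- lens (a point): centre of the camera's front lens, at the front face of the ring light. Its x axis points backwards along the line of sight, into the camera
- focus (a point): the point on the camera's line of sight 90 mm in front of the lens, where the window must be (180 to 290 mm above the bench). Its x axis points from here to the lens, sloping upwards and roughly away from the robot
- bottle: brown glass bottle with a white cap, 66 mm in diameter, 135 mm tall, standing off to one side. Origin: centre of its underside
- tissues: white and blue carton of lens tissues, 115 x 100 x 60 mm, off to the other side. Origin: centre of its underside
There are look-alikes about, which are no part of the job. Leave any green, purple or red look-alike of the lamp alone.

How it is judged:
On the way:
1. the orange-based lamp is lifted clear of the tray in the fingers (height (world z) of window above 0.09 m and height (world z) of base_end above 0.07 m and contact force between lamp and the fingers above 0.5 N and contact force between lamp and tray below 0.1 N), for 0.2 s.
At the end, for the whole second after the job is handed in: Lamp held still in the fingers, clear of tray and stand, window centre within 18 mm of the point 90 mm in front of the lens, axis within 0.2 rad of the line of sight, base away from the camera; other lamps, bottle and carton within 20 mm of their places, camera as it was set (distance between window and focus below 0.018 m and angle between the x axis of lamp and the x axis of focus, either way round below 0.2 rad and x of base_end in the frame of focus below -0.1 m and contact force between lamp and the fingers above 0.5 N and contact force between lamp and tray below 0.1 N and contact force between lamp and stand below 0.1 N and linear speed of lamp below 0.02 m/s and angular speed of lamp below 0.15 rad/s and distance of each of lamp_blue, lamp_black, bottle, tissues from where it was at the start of the episode below 0.02 m and distance of focus from where it was at the start of the episode below 0.01 m); the arm keeps its last pose, push and grip.
It fails at once if the fingers come within 30 mm of the lamp's window (distance between the grasp point and window below 0.03 m).
It fails at once if the camera or its stand is touched (contact force between stand and anything else above 1 N).
It fails at once if another lamp, the bottle or the tissue box is shifted (distance of any of lamp_blue, lamp_black, bottle, tissues from where it was at the start of the episode above 0.02 m).
It also fails if it takes over 48 s, if anything falls off the work surface, if the arm or the gripper's body presses on something with over 40 N, if the wrist force passes 120 N, or if a joint passes its speed limit or range.

## Working session

There is one attempt and no reset: what is moved stays moved. The work goes in short steps, Python scripts to look and compute and a shell command to move; the robot and the scene stay as the last step left them, time stands still between calls to the robot, and variables do not carry over. Pictures are saved under pics/ and viewed, and the job is handed in when it is done.

```bash
mkdir -p pics
python3 - <<'E'
from cell import arm
import cv2,numpy as np
np.set_printoptions(precision=4,suppress=True)
print({k:np.round(v,3) for k,v in arm.observe().items()})
for n in ["scene","top","wrist"]:
    c=arm.get_calibration(n);print(n,np.array(c["intrinsics"]),np.array(c["extrinsics"]))
    cv2.imwrite(f"pics/{n}0.png",cv2.cvtColor(arm.get_image(n),cv2.COLOR_RGB2BGR))
E
```

```text
{'clock': np.float64(0.0), 'joints': array([ 1.021,  0.435,  0.025,  1.574, -0.012,  1.134, -0.075]), 'dq': array([ 0.001, -0.   ,  0.   , -0.   ,  0.   , -0.002,  0.001]), 'joint_efforts': array([ -0.002, -66.784,   0.985, -31.446,  -0.061,   0.043,   0.   ]), 'position': array([ 0.27 , -0.563,  0.243]), 'ee_rot': array([-3.062, -0.696,  0.001]), 'force': array([ 0.228, -0.523, -0.005]), 'ft_torque': array([0.008, 0.007, 0.003]), 'width': np.float64(1.002)}
scene [[373.5815   0.     317.1791]
 [  0.     373.5815 204.4991]
 [  0.       0.       1.    ]] [[ 0.8573  0.4401 -0.2671  0.9087]
 [ 0.5148 -0.7398  0.4333 -0.6189]
 [-0.0068 -0.509  -0.8608  1.4394]
 [ 0.      0.      0.      1.    ]]
top [[493.5218   0.     324.0756]
 [  0.     493.5218 197.1114]
 [  0.       0.       1.    ]] [[ 0.0083 -0.9951  0.0982  0.3668]
 [-1.     -0.0082  0.0014 -0.018 ]
 [-0.0006 -0.0982 -0.9952  1.6684]
 [ 0.      0.      0.      1.    ]]
wrist [[309.7069   0.     323.0002]
 [  0.     309.7069 199.4362]
 [  0.       0.       1.    ]] [[ 0.4323 -0.8578 -0.278   0.3455]
 [-0.9017 -0.4117 -0.1316 -0.5282]
 [-0.0015  0.3076 -0.9515  0.3838]
 [ 0.      0.      0.      1.    ]]
```

View pics/scene0.png

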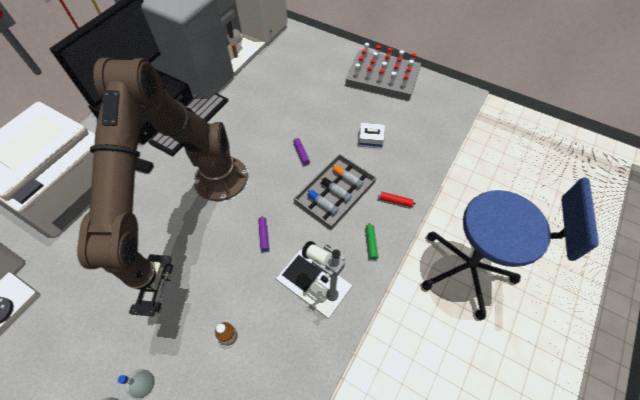

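View pics/top0.png

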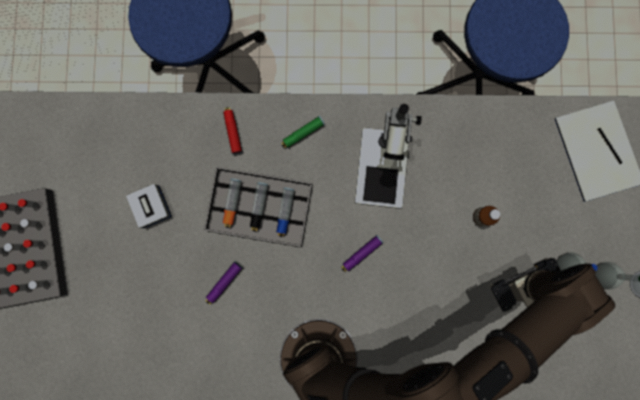

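View pics/wrist0.png

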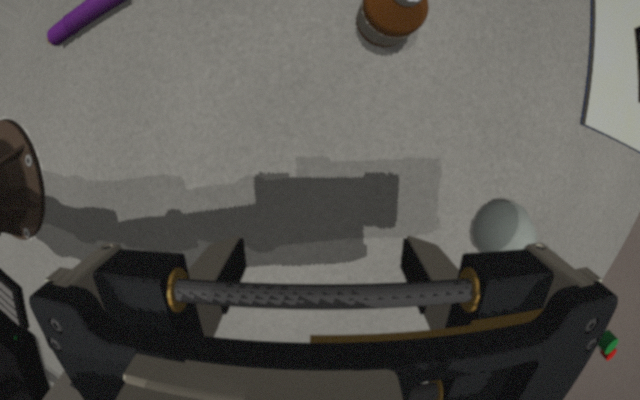

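The top view shows the tray at (260,207). Candidates are the orange base at (230,218), black at (257,220) and blue at (284,225), plus purple (224,283) and (362,253), green (302,132) and red (232,131) outside the tray. The orange-based one in the tray fits the description. I'll enlarge it to confirm.

Run:
```python
import cv2,numpy as np
t=cv2.imread("pics/top0.png");s=cv2.imread("pics/scene0.png")
a=cv2.resize(t[160:250,200:320],None,fx=5,fy=5,interpolation=cv2.INTER_CUBIC)
cv2.imwrite("pics/c_top.png",a)
cv2.imwrite("pics/c_scene.png",cv2.resize(s[150:235,285:385],None,fx=6,fy=6,interpolation=cv2.INTER_CUBIC))
b=cv2.resize(t[95:215,345:430],None,fx=4.8,fy=4.8,interpolation=cv2.INTER_CUBIC)
c=cv2.resize(s[230:325,270:360],None,fx=4.2,fy=4.2,interpolation=cv2.INTER_CUBIC)
h=max(b.shape[0],c.shape[0]);o=np.zeros((h,b.shape[1]+c.shape[1],3),np.uint8)
o[:b.shape[0],:b.shape[1]]=b;o[:c.shape[0],b.shape[1]:]=c
print(o.shape,b.shape)
cv2.imwrite("pics/c_cam.png",o)
```

```text
(576, 786, 3) (576, 408, 3)
```

View pics/c_top.png

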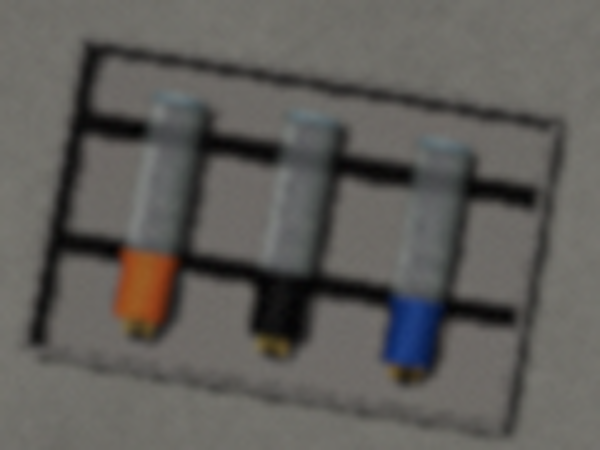

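View pics/c_scene.png

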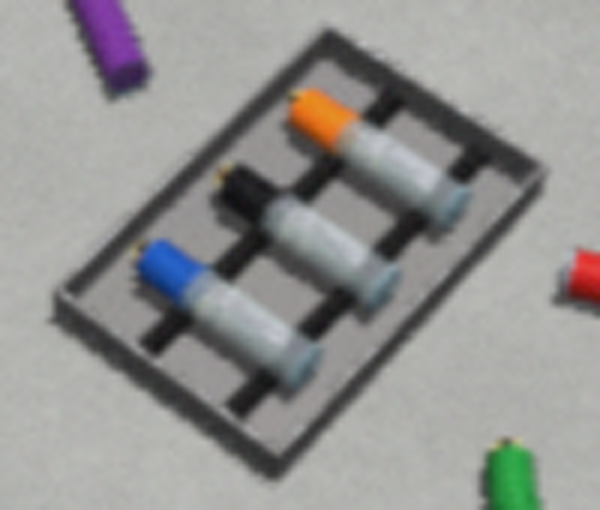

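View pics/c_cam.png

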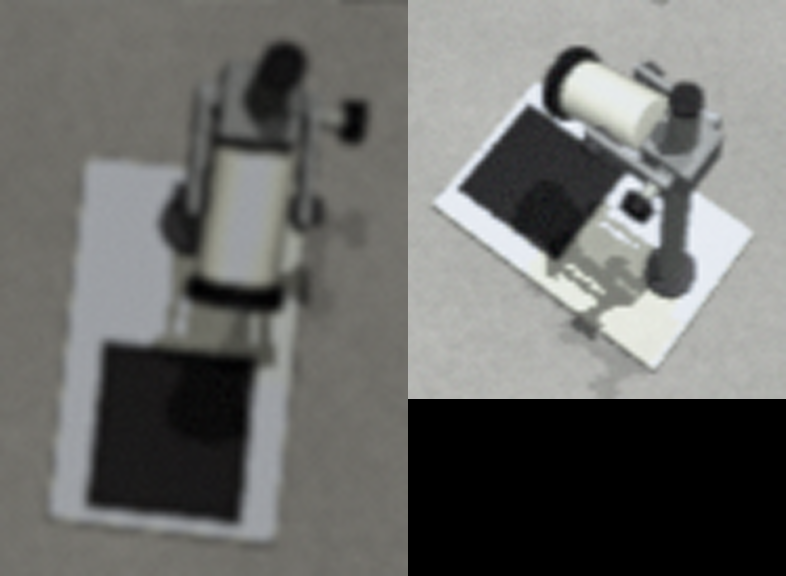

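```bash
cat > h.py <<'E'
import numpy as np,cv2
from cell import arm
np.set_printoptions(precision=4,suppress=True)
CAL={}
def ray(n,px,cal=None):
    c=cal or arm.get_calibration(n);K=np.array(c["intrinsics"]);E=np.array(c["extrinsics"])
    d=np.array([(px[0]-K[0,2])/K[0,0],(px[1]-K[1,2])/K[1,1]])
    if n=="wrist":
        r=np.linalg.norm(d);v=np.r_[d/r*np.sin(r),np.cos(r)] if r>1e-9 else np.array([0,0,1.])
    else: v=np.r_[d,1]/np.linalg.norm(np.r_[d,1])
    return E[:3,3],E[:3,:3]@v
def tri(rs):
    A=0;b=0
    for o,d in rs:
        P=np.eye(3)-np.outer(d,d);A=A+P;b=b+P@o
    x=np.linalg.solve(A,b)
    return x,[float(np.linalg.norm((np.eye(3)-np.outer(d,d))@(x-o)))*1000 for o,d in rs]
def onz(r,z):
    o,d=r;return o+d*(z-o[2])/d[2]
def proj(n,X,cal=None):
    c=cal or arm.get_calibration(n);K=np.array(c["intrinsics"]);E=np.array(c["extrinsics"])
    p=E[:3,:3].T@(np.asarray(X)-E[:3,3])
    if n=="wrist":
        t=np.arctan2(np.hypot(p[0],p[1]),p[2]);h=np.hypot(p[0],p[1]);q=t*p[:2]/h
    else:q=p[:2]/p[2]
    return q*K[0,0]+K[:2,2]
E
python3 - <<'E'
from h import *
T=lambda u,v:ray("top",(200+u/5,160+v/5)); S=lambda u,v:ray("scene",(285+u/6,150+v/6))
print("joint",tri([T(150,252),S(345,143)]));print("win",tri([T(182,100),S(450,205)]))
for n,p in [("joint",(150,252)),("win",(182,100)),("blackj",(285,275)),("bluej",(415,298)),("pin",(140,330))]: print(n,onz(T(*p),.049 if n!="pin" else .031))
for p in [(85,48),(560,122),(510,435),(35,345)]: print("tray",onz(T(*p),.042))
T=lambda u,v:ray("top",(345+u/4.8,95+v/4.8)); S=lambda u,v:ray("scene",(270+(u-408)/4.2,230+v/4.2))
print("ring",tri([T(233,293),S(570,82)]));print("headback",tri([T(255,150),S(650,112)]))
for p in [(90,160),(50,520),(275,540),(300,300)]: print("plate",onz(T(*p),.014))
E
```

```text
joint (array([0.4827, 0.2999, 0.0158]), [0.2916582445990261, 0.29165824459890527])
win (array([0.5836, 0.2778, 0.0348]), [0.6592790251483921, 0.659279025148129])
joint [0.4802 0.2933 0.049 ]
win [0.5812 0.2748 0.049 ]
blackj [0.4658 0.2042 0.049 ]
bluej [0.4514 0.1185 0.049 ]
pin [0.4296 0.302  0.031 ]
tray [0.6165 0.3416 0.042 ]
tray [0.5694 0.0247 0.042 ]
tray [0.3624 0.0553 0.042 ]
tray [0.4187 0.3687 0.042 ]
ring (array([ 0.6197, -0.2094,  0.302 ]), [0.828314455111954, 0.8283144551119814])
headback (array([ 0.6946, -0.2158,  0.3461]), [1.4418435070597195, 1.4418435070597018])
plate [ 0.7673 -0.1492  0.014 ]
plate [ 0.51   -0.1213  0.014 ]
plate [ 0.4972 -0.2789  0.014 ]
plate [ 0.6676 -0.2978  0.014 ]
```

```bash
python3 -m crank '[[1,0.03,0.06,0.04,0.11],[1,0.03,0.06,0.04,0.11],[1,0.03,0.06,0.04,0.11],[1,0.03,0.06,0.04,0.11],[1,0.03,0.06,0.04,0.11],[1,0.03,0.06,0.04,0.11],[1,0.03,0.06,0.03,0.11],[1,0.03,0.06,0.03,0.11]]'
python3 -m crank '[[1,0.03,0.06,0,0.11],[1,0.03,0.06,0,0.11],[1,0,0.06,0,0],[1,0,0.06,0,0],[1,0,0,0,0],[1,0,0,0,0],[1,0,0,0,0],[1,0,0,0,0]]'
python3 - <<'E'
from h import *
import json
c=arm.get_calibration("wrist");im=arm.get_image("wrist")
json.dump({k:np.array(v).tolist() for k,v in c.items()},open("pics/w1.json","w"))
print(np.array(c["extrinsics"]))
cv2.imwrite("pics/w1.png",cv2.cvtColor(im,cv2.COLOR_RGB2BGR))
print(proj("wrist",[.62,-.21,.302]),arm.observe()["joints"])
E
```

```text
clock: 0.82
position: [0.3663, -0.3704, 0.3645]
ee_rot: [2.429, 1.992, -0.0]
force: [0.3, 0.5, 0.1]
width: 0.999
clock: 1.48
position: [0.3897, -0.2767, 0.3636]
ee_rot: [-2.192, -2.25, 0.0]
force: [0.1, -0.8, 0.1]
width: 0.999
[[ 0.9996  0.0255  0.0076  0.3877]
 [ 0.0266 -0.9513 -0.3072 -0.1939]
 [-0.0006  0.3073 -0.9516  0.5043]
 [ 0.      0.      0.      1.    ]]
[587.9489 152.6177] [ 0.793   0.1336 -0.3264  1.6975  0.0442  1.318   0.4844]
```

View pics/w1.png

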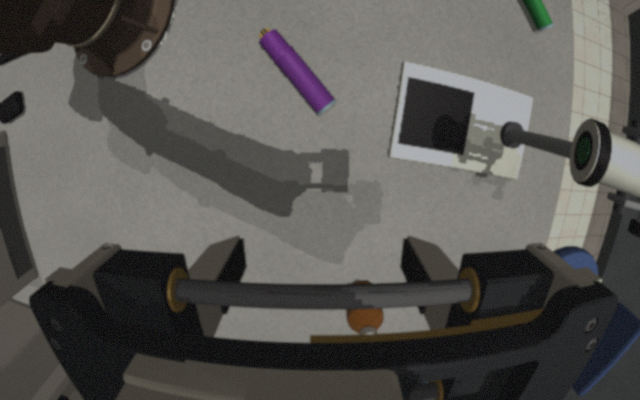

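```bash
python3 -m crank '[[1,0,0.08,-0.02,0],[1,0,0.08,-0.02,0],[1,0,0.08,-0.02,0],[1,0,0.08,-0.02,0],[1,0,0.08,-0.02,0],[1,0,0.06,-0.02,0],[1,0,0,0,0],[1,0,0,0,0]]'
cat > snap.py <<'E'
from h import *
import json,sys
n=sys.argv[1]
c=arm.get_calibration("wrist");im=arm.get_image("wrist")
json.dump({k:np.array(v).tolist() for k,v in c.items()},open(f"pics/{n}.json","w"))
cv2.imwrite(f"pics/{n}.png",cv2.cvtColor(im,cv2.COLOR_RGB2BGR))
E
python3 snap.py w2
python3 - <<'E'
import cv2,numpy as np
a=cv2.imread("pics/w1.png")[100:200,540:640];cv2.imwrite("pics/w1c.png",cv2.resize(a,None,fx=6,fy=6,interpolation=cv2.INTER_CUBIC))
E
```

```text
clock: 2.2
position: [0.39, -0.0913, 0.3156]
ee_rot: [-2.188, -2.254, 0.0]
force: [0.2, -0.6, 0.6]
width: 1.0
```

View pics/w2.png

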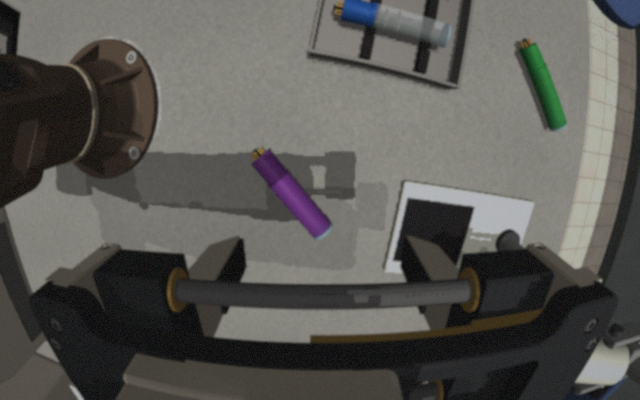

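View pics/w1c.png

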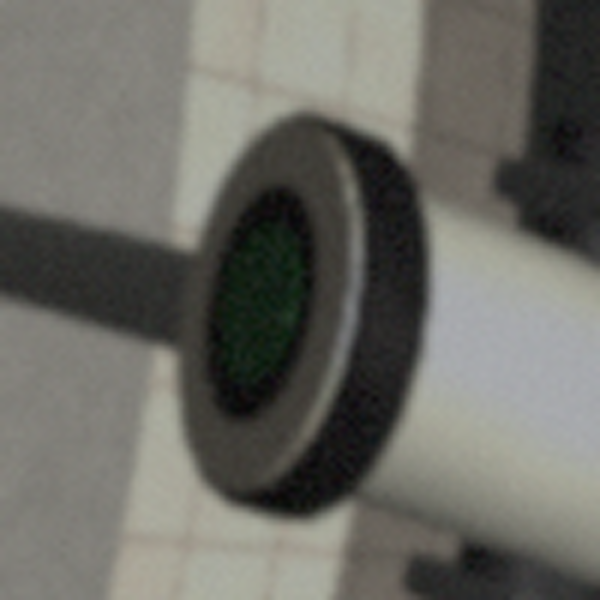

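```bash
python3 -m crank '[[1,0,-0.07,0.04,0],[1,0,-0.07,0.04,0],[1,0,-0.08,0.03,0],[1,0.02,-0.09,0.03,0],[1,0.02,-0.09,0.03,0],[1,0.03,-0.09,0.03,0],[1,0.03,-0.09,0.03,0],[1,0.03,-0.09,0.03,0]]'
python3 -m crank '[[1,0,0,0,0],[1,0,0,0,0],[1,0,0,0,0],[1,0,0,0,0],[1,0,0,0,0],[1,0,0,0,0],[1,0,0,0,0],[1,0,0,0,0]]'
python3 snap.py w3;  python3 - <<'E'
import cv2,numpy as np
from h import *
p=proj("wrist",[.62,-.21,.302]);print(p)
im=cv2.imread("pics/w3.png");x0=int(min(max(p[0]-60,0),520));y0=int(min(max(p[1]-50,0),300));print(x0,y0)
cv2.imwrite("pics/w3c.png",cv2.resize(im[y0:y0+100,x0:x0+120],None,fx=6,fy=6,interpolation=cv2.INTER_CUBIC))
E
```

```text
clock: 2.92
position: [0.4412, -0.3638, 0.4203]
ee_rot: [2.194, 2.248, -0.001]
force: [0.9, -0.2, 0.1]
width: 1.0
clock: 3.58
position: [0.442, -0.3593, 0.4199]
ee_rot: [2.19, 2.252, -0.0]
force: [0.6, -0.1, 0.3]
width: 0.996
[517.5754  52.0395]
457 2
```

View pics/w3c.png

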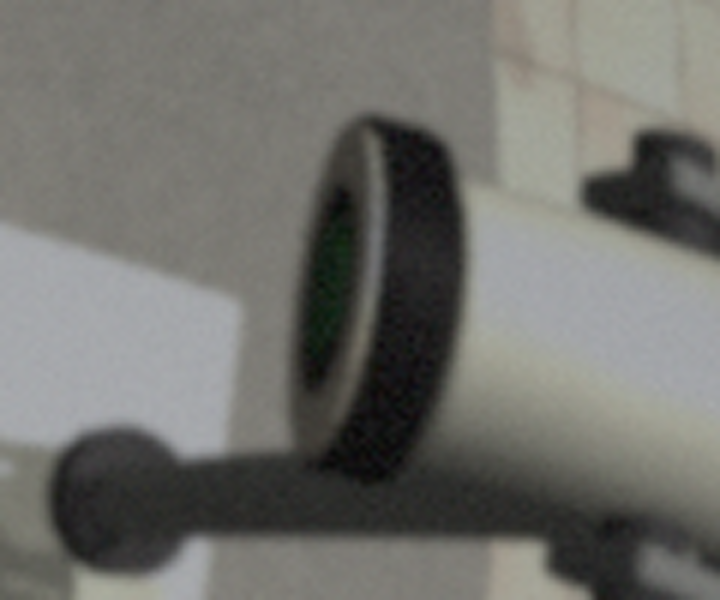

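View pics/w3.png

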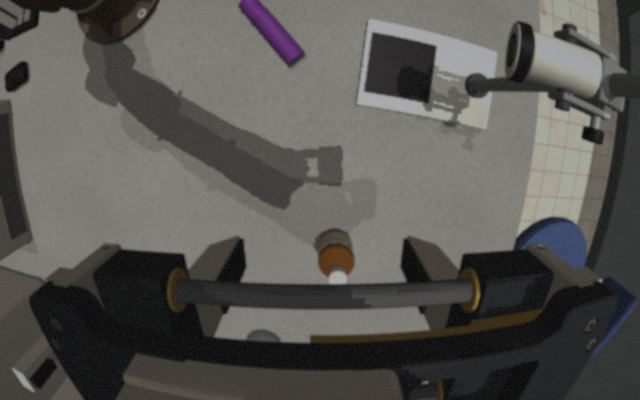

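```bash
cat > fit.py <<'E'
from h import *
import json
from scipy.optimize import least_squares
c1=json.load(open("pics/w1.json"));c3=json.load(open("pics/w3.json"))
P1=np.array([(305,115),(262,140),(225,190),(200,250),(184,330),(184,400),(205,460),(245,488),(295,460),(330,390),(352,310),(360,230),(345,165)])/6+[540,100]
P3=np.array([(368,118),(340,150),(318,210),(300,290),(292,360),(293,420),(325,462),(345,420),(364,345),(382,260),(386,190),(380,140)])/6+[457,2]
L1=np.array([262,300])/6+[540,100];L3=np.array([328,290])/6+[457,2]
L,e=tri([ray("wrist",L1,c1),ray("wrist",L3,c3)]);print("lens tri",L,e)
def axis(p): return np.array([np.cos(p[1])*np.cos(p[0]),np.cos(p[1])*np.sin(p[0]),np.sin(p[1])])
def circ(p,R,n=240):
    a=axis(p[3:]);u=np.cross([0,0,1],a);u/=np.linalg.norm(u);v=np.cross(a,u)
    t=np.linspace(0,2*np.pi,n)[:,None];return p[:3]+R*(np.cos(t)*u+np.sin(t)*v)
def res(p,R=.03):
    C=circ(p,R);r=[]
    for c,P in((c1,P1),(c3,P3)):
        q=np.array([proj("wrist",x,c) for x in C])
        r+=[np.min(np.linalg.norm(q-x,axis=1)) for x in P]
    r+=list(.7*(proj("wrist",p[:3],c1)-L1))+list(.7*(proj("wrist",p[:3],c3)-L3))
    return np.array(r)
s=least_squares(res,np.r_[L,-.1,.5],x_scale=[.01,.01,.01,.1,.1],diff_step=1e-4)
print("center",s.x[:3],"yaw,slope deg",np.degrees(s.x[3:]),"rms px",np.sqrt(np.mean(s.fun**2)))
print("focus",s.x[:3]-.09*axis(s.x[3:]),axis(s.x[3:]))
J=s.jac;print("sd",np.sqrt(np.diag(np.linalg.inv(J.T@J)))*.6)
E
python3 fit.py
```

```text
lens tri [ 0.6145 -0.2088  0.3004] [0.5519642170967328, 0.551964217096682]
center [ 0.6166 -0.2089  0.2993] yaw,slope deg [-6.0598 21.9615] rms px 0.9036042833967457
focus [ 0.5336 -0.2001  0.2656] [ 0.9223 -0.0979  0.374 ]
sd [0.0005 0.0002 0.0006 0.0085 0.0065]
```

Run:
```python
import cv2,numpy as np
a=cv2.imread("pics/w3.png")[5:135,500:640];b=cv2.imread("pics/scene0.png")[235:315,295:365]
a=cv2.convertScaleAbs(cv2.resize(a,None,fx=4,fy=4,interpolation=cv2.INTER_CUBIC),alpha=1.4)
b=cv2.resize(b,None,fx=7,fy=7,interpolation=cv2.INTER_CUBIC)
cv2.imwrite("pics/w3d.png",a);cv2.imwrite("pics/s0d.png",b);print(a.shape,b.shape)
```

```text
(520, 560, 3) (560, 490, 3)
```

View pics/w3d.png

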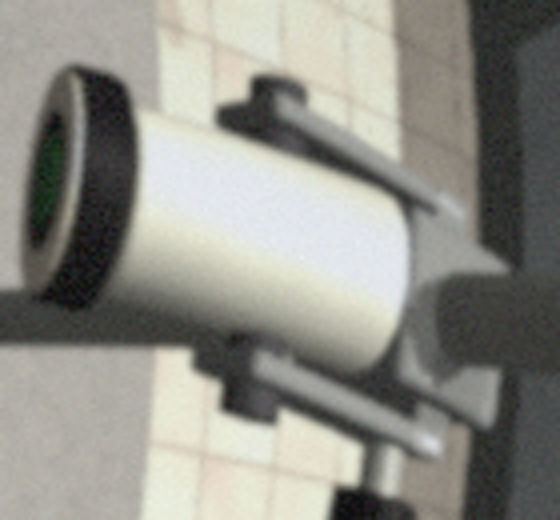

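View pics/s0d.png

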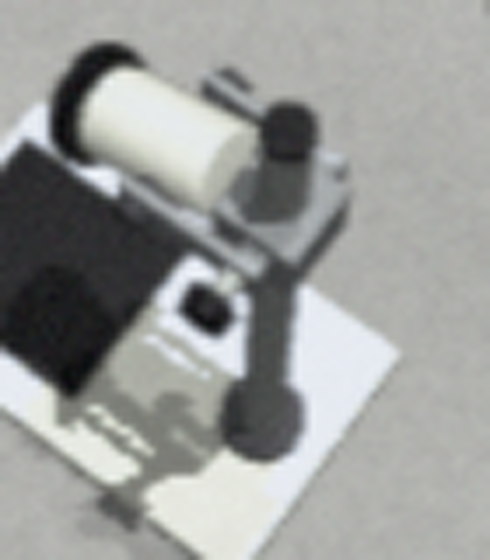

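```bash
cat >> fit.py <<'E'
S=[("wrist",c3,np.array([(145,112),(200,130),(260,147),(330,172),(390,198),(105,295),(160,315),(215,335),(320,368)])/4+[500,5]),
("wrist",c1,np.array([(430,208),(500,228),(560,248),(595,260),(370,490),(450,525),(540,570)])/6+[540,100]),
("scene",None,np.array([(130,68),(180,95),(240,125),(85,140),(140,172),(195,203)])/7+[295,235])]
RS=[[ray(n,q,c) for q in P] for n,c,P in S]
def lr(p):
    a=axis(p[3:]);out=[]
    for g in RS:
        out.append([])
        for o,d in g:
            k=np.cross(a,d);k/=np.linalg.norm(k);out[-1].append(abs((o-p[:3])@k)-.024)
    return out
def res2(p): return np.r_[.6*res(p),np.concatenate(lr(p))/.001]
s2=least_squares(res2,s.x,x_scale=[.01,.01,.01,.1,.1],diff_step=1e-4)
p=s2.x
print("joint center",p[:3],"yaw,slope",np.degrees(p[3:]),"focus",p[:3]-.09*axis(p[3:]),axis(p[3:]))
print([np.round(np.array(x)*1000,1) for x in lr(p)],np.round(res(p),1))
s3=least_squares(lambda q:np.r_[np.concatenate(lr(q))/.001, .6*res(q)[-4:]],s.x,x_scale=[.01,.01,.01,.1,.1],diff_step=1e-4);print("sil only",s3.x[:3],np.degrees(s3.x[3:]))
E
python3 fit.py
```

```text
lens tri [ 0.6145 -0.2088  0.3004] [0.5519642170967328, 0.551964217096682]
center [ 0.6166 -0.2089  0.2993] yaw,slope deg [-6.0598 21.9615] rms px 0.9036042833967457
focus [ 0.5336 -0.2001  0.2656] [ 0.9223 -0.0979  0.374 ]
sd [0.0005 0.0002 0.0006 0.0085 0.0065]
joint center [ 0.6168 -0.2083  0.2993] yaw,slope [-6.8539 21.6353] focus [ 0.5337 -0.1983  0.2661] [ 0.9229 -0.1109  0.3687]
[array([-1.2, -1.3, -0.5, -0.3, -0.7,  0.1,  0.9,  1.4,  0.5]), array([-2.2, -0.9, -0.1,  0.4, -2. , -1.2,  0.5]), array([-2.2, -2.9, -2.7, -6.3, -5.2, -4.7])] [ 2.1  1.8  0.8  0.3  0.3  0.9  2.3  1.1  0.8  0.3  0.5  0.5  1.8  1.1
  0.1  0.7  1.2  1.1  0.5  0.7  0.4  0.2  0.3  0.3  0.4  0.3 -0.2  1.2
 -0.2]
sil only [ 0.6154 -0.208   0.2995] [-6.9282 20.5996]
```

```bash
python3 -m crank '[[1,0,0.098,0,0],[1,0,0.098,0,0],[1,0,0.098,0,0],[1,0,0.098,0,0],[1,0,0.098,0,0],[1,0,0.098,0,0],[1,0,0.098,-0.02,0],[1,0.01,0.095,-0.03,0]]'
python3 -m crank '[[1,0.02,0.085,-0.05,0],[1,0.02,0.085,-0.05,0],[1,0.02,0.085,-0.05,0],[1,0.02,0.085,-0.05,0],[1,0.02,0.08,-0.05,0],[1,0,0.05,0,0],[1,0,0,0,0],[1,0,0,0,0]]'
python3 snap.py w4
```

```text
clock: 4.3
position: [0.4457, -0.0451, 0.4008]
ee_rot: [2.188, 2.25, 0.002]
force: [1.7, -0.9, 0.3]
width: 0.996
clock: 4.97
position: [0.4857, 0.142, 0.2996]
ee_rot: [-2.186, -2.255, 0.0]
force: [-0.8, -0.7, -0.6]
width: 1.0
```

View pics/w4.png

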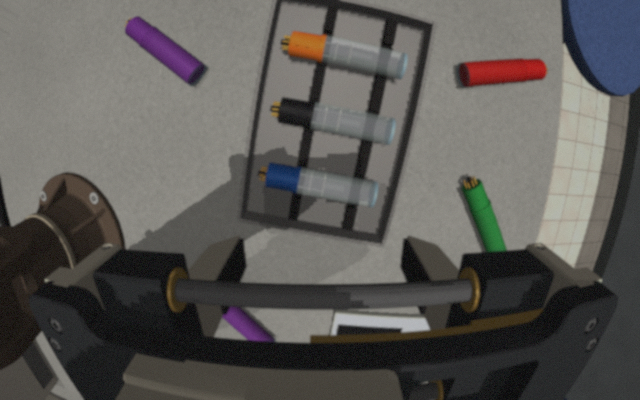

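```bash
python3 -m crank '[[1,0,0.05,-0.05,0.1],[1,0,0.05,-0.05,0.1],[1,0,0.05,-0.05,0.1],[1,0,0.03,-0.03,0],[1,0,0,0,0],[1,0,0,0,0],[1,0,0,0,0],[1,0,0,0,0]]'
python3 snap.py w5;python3 - <<'E'
import cv2
for n,(x,y) in {"w4":(265,0),"w5":(265,60)}.items():
    a=cv2.imread(f"pics/{n}.png")[y:y+130,x:x+180]
    cv2.imwrite(f"pics/{n}c.png",cv2.resize(a,None,fx=4,fy=4,interpolation=cv2.INTER_CUBIC))
E
```

```text
clock: 5.68
position: [0.487, 0.2114, 0.2288]
ee_rot: [1.813, 2.563, 0.001]
force: [-0.4, 0.2, -0.9]
width: 1.002
```

View pics/w4c.png

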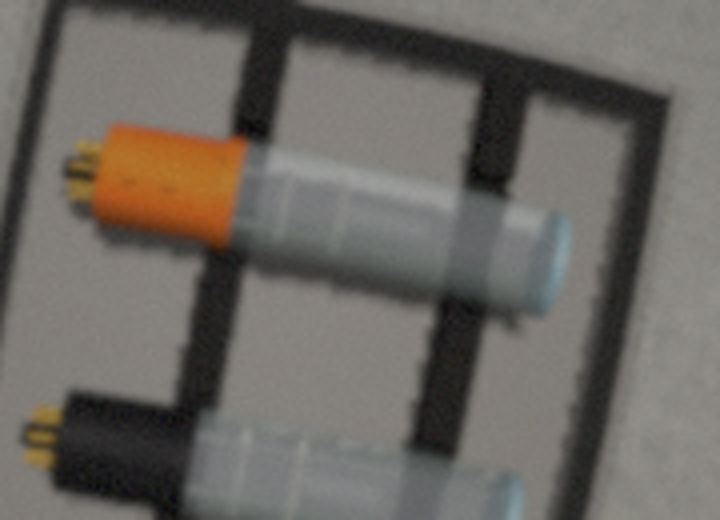

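View pics/w5.png

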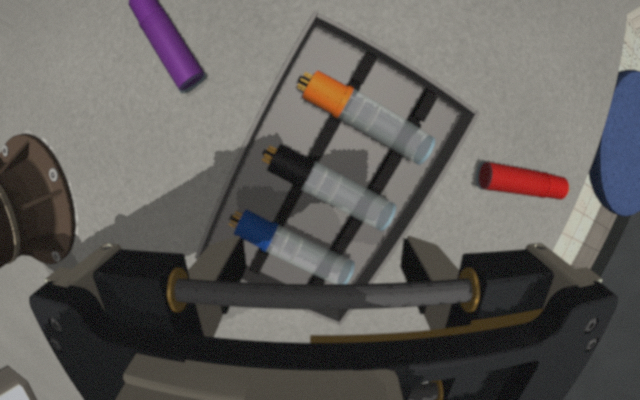

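View pics/w5c.png

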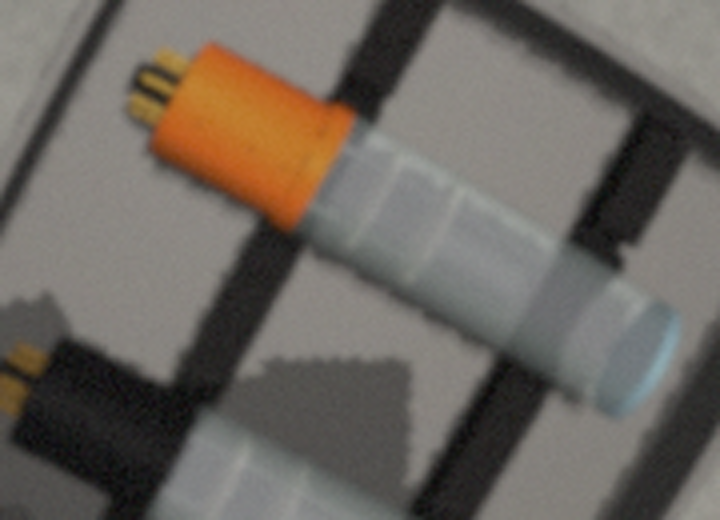

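```bash
cat > lampfit.py <<'E'
from h import *
import json
from scipy.optimize import least_squares
c4=json.load(open("pics/w4.json"));c5=json.load(open("pics/w5.json"))
def P(n,l): 
    o=(265,0) if n==4 else (265,60);return np.array(l)/4+o
G=[(c4,P(4,[(275,145),(350,160),(430,180),(550,207),(260,262),(340,275),(420,293),(530,312)]),.0185),
(c4,P(4,[(115,125),(240,140),(100,222),(220,246)]),.0175),
(c5,P(5,[(370,125),(450,170),(560,235),(650,290),(310,235),(400,290),(500,350),(590,402)]),.0185),
(c5,P(5,[(215,42),(350,108),(160,148),(280,228)]),.0175)]
W=[(c4,P(4,[(553,262)])[0]),(c5,P(5,[(643,357)])[0])]
R=[(r,[ray("wrist",q,c) for q in p]) for c,p,r in G]
ax=lambda p:np.array([np.cos(p[4])*np.cos(p[3]),np.cos(p[4])*np.sin(p[3]),np.sin(p[4])])
def f(p):
    a=ax(p);o_=[]
    for r,g in R:
        for o,d in g:
            k=np.cross(a,d);k/=np.linalg.norm(k);o_.append((abs((o-p[:3])@k)-r)*1000)
    for c,q in W: o_+=list(.6*(proj("wrist",p[:3]+.075*a,c)-q))
    return np.array(o_)
s=least_squares(f,[.52,.285,.031,-.14,0],x_scale=[.01,.01,.01,.1,.1]);p=s.x
print("centre",p[:3],"yaw,pitch",np.degrees(p[3:]),"window",p[:3]+.075*ax(p),np.round(s.fun,1))
if 1:
    print("window face tri",tri([ray("wrist",q,c) for c,q in W]))
E
python3 lampfit.py
```

```text
centre [0.5128 0.2928 0.0266] yaw,pitch [-9.3415  2.8418] window [0.5867 0.2807 0.0303] [ 0.6  0.5 -0.4  0.5  2.3  1.4  1.6 -0.9 -0.4  1.2 -1.   0.5 -0.9 -0.6
 -0.3  0.3 -1.2 -0.3  0.  -0.6 -0.2  1.5 -1.6  2.1 -0.2  0.4 -0.3  0.7]
window face tri (array([0.5879, 0.282 , 0.0274]), [0.0244409559605848, 0.024440955960261745])
```

```bash
python3 -m crank '[[0.65,0.014,0.025,-0.02,0.115],[0.65,0.014,0.025,-0.02,0.115],[0.65,0.014,0.025,-0.02,0.115],[0.65,0.014,0.025,-0.02,0.115],[0.65,0.014,0.025,-0.02,0.115],[0.65,0.014,0.025,-0.02,0.115],[0.65,0.014,0.025,-0.02,0.115],[0.65,0.012,0.02,-0.02,0.115]]' 20
python3 -m crank '[[0.65,0,0,-0.01,0.11],[0.65,0,0,-0.01,0],[0.65,0,0,-0.01,0],[0.65,0,0,0,0],[0.65,0,0,0,0],[0.65,0,0,0,0],[0.65,0,0,0,0],[0.65,0,0,0,0]]'
python3 snap.py w6
```

```text
clock: 6.4
position: [0.5311, 0.2906, 0.1641]
ee_rot: [0.409, 3.114, 0.001]
force: [-0.5, 0.7, -0.4]
width: 0.651
clock: 7.07
position: [0.5302, 0.2908, 0.1522]
ee_rot: [0.237, 3.132, 0.0]
force: [0.1, 0.6, 0.8]
width: 0.651
```

View pics/w6.png

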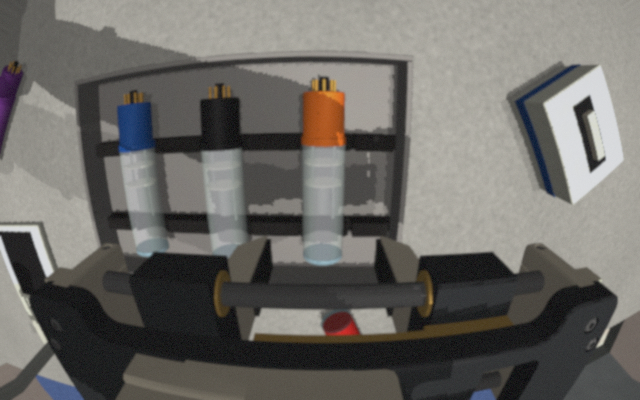

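```bash
python3 -m crank '[[0.65,0,-0.002,-0.06,0],[0.65,0,0,-0.06,0],[0.65,0,0,-0.06,0],[0.65,0,0,-0.06,0],[0.65,0,0,-0.06,0],[0.65,0,0,0,0],[0.65,0,0,0,0],[0.65,0,0,0,0]]' 20
python3 snap.py w7
```

```text
clock: 7.78
position: [0.5305, 0.2907, 0.0331]
ee_rot: [0.236, 3.132, 0.002]
force: [-0.2, 1.1, 0.6]
width: 0.648
```

View pics/w7.png

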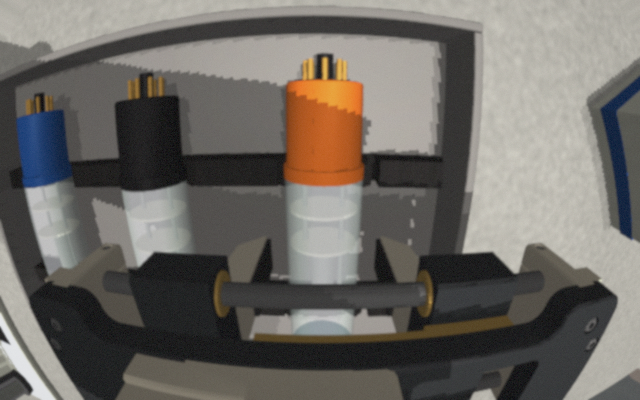

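```bash
python3 -m crank '[[0.2,0,0,0,0],[0.2,0,0,0,0],[0.2,0,0,0,0],[0.2,0,0,0,0],[0.2,0,0,0,0],[0.2,0,0,0,0],[0.2,0,0,0,0],[0.2,0,0,0,0]]' 5
python3 -m crank '[[0.2,0,0,0.015,0],[0.2,0,0,0.015,0],[0.2,0,0,0.015,0],[0.2,0,0,0.015,0],[0.2,0,0,0.015,0],[0.2,0,0,0,0],[0.2,0,0,0,0],[0.2,0,0,0,0]]'
python3 snap.py w8
```

```text
clock: 8.5
position: [0.5303, 0.2905, 0.0322]
ee_rot: [0.236, 3.132, 0.001]
force: [0.1, 0.1, 5.5]
width: 0.399
clock: 9.17
position: [0.53, 0.2897, 0.0616]
ee_rot: [-0.236, -3.133, 0.0]
force: [0.2, -0.9, -1.2]
width: 0.4
```

View pics/w8.png

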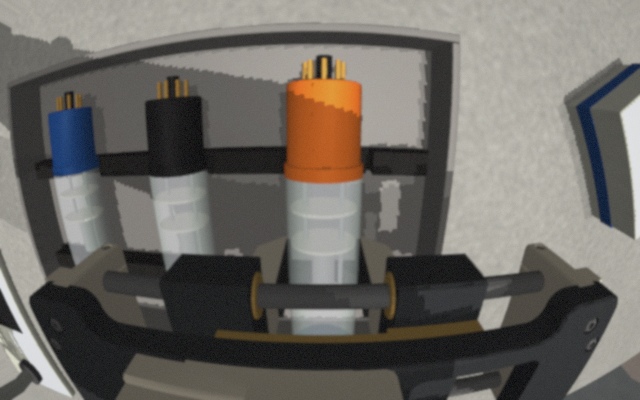

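```bash
cat > pit.py <<'E'
from h import *
import json,sys
n=sys.argv[1];z=float(sys.argv[2]) # grasp z
gx,gy=float(sys.argv[3]),float(sys.argv[4]);yaw=np.radians(float(sys.argv[5])) ;xg=float(sys.argv[6])
c=json.load(open(f"pics/{n}.json"))
f=np.array([np.cos(yaw),np.sin(yaw),0]);l=np.array([-f[1],f[0],0])
for th in np.radians([0,5,10,15,20,25,30]):
    a=f*np.cos(th)+np.array([0,0,np.sin(th)]);u=np.cross(a,l);u*=np.sign(u[2])
    C=np.array([gx,gy,z])-xg*a
    o=[]
    for x in(-.075,-.035):
        t=proj("wrist",C+x*a+.0175*u,c);w=[proj("wrist",C+x*a+s*.0175*l,c) for s in(1,-1)]
        o+=[np.round(t,0),np.round(np.linalg.norm(w[0]-w[1]),0)]
    print(round(np.degrees(th)),"rear",*o[:2],"joint",*o[2:])
E
echo w7; python3 pit.py w7 .031 .5305 .2905 -8.7 .018; echo w8;python3 pit.py w8 .060 .530 .290 -8.7 .018
```

```text
w7
0 rear [325.  79.] 77.0 joint [325. 177.] 74.0
5 rear [325.  78.] 73.0 joint [325. 171.] 72.0
10 rear [325.  79.] 69.0 joint [325. 167.] 70.0
15 rear [325.  80.] 66.0 joint [325. 164.] 68.0
20 rear [325.  83.] 63.0 joint [325. 161.] 66.0
25 rear [325.  88.] 60.0 joint [325. 160.] 64.0
30 rear [324.  92.] 58.0 joint [324. 160.] 62.0
w8
0 rear [326.  79.] 77.0 joint [326. 177.] 74.0
5 rear [326.  78.] 73.0 joint [326. 171.] 72.0
10 rear [326.  78.] 70.0 joint [326. 167.] 70.0
15 rear [326.  80.] 66.0 joint [326. 164.] 68.0
20 rear [326.  83.] 63.0 joint [326. 161.] 66.0
25 rear [325.  87.] 60.0 joint [326. 160.] 64.0
30 rear [325.  92.] 58.0 joint [325. 160.] 63.0
```

```bash
python3 -m crank '[[0.2,0,0,0,0],[0.2,0,0,0,0],[0.2,0,0,0,0],[0.2,0,0,0,0],[0.2,0,0,0,0],[0.2,0,0,0,0],[0.2,0,0,0,0],[0.2,0,0,0,0]]' 3
python3 snap.py w9
```

```text
clock: 9.88
position: [0.53, 0.29, 0.0617]
ee_rot: [0.236, 3.133, 0.0]
force: [-0.6, 0.1, -1.5]
width: 0.399
```

View pics/w9.png

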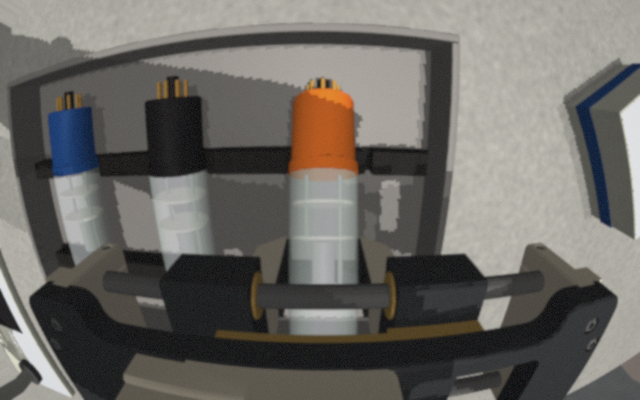

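```bash
python3 -m crank '[[0.2,0,0,0,0],[0.2,0,0,0,0],[0.2,0,0,0.01,0],[0.2,0,0,0.03,0],[0.2,0,0,0.06,0],[0.2,0,0,0.07,0],[0.2,0,0,0.07,0],[0.2,0,0,0.07,0]]' 30
python3 -m crank '[[0.2,0,0,0.07,0],[0.2,0,0,0.06,0],[0.2,0,0,0.04,0],[0.2,0,0,0.02,0],[0.2,0,0,0,0],[0.2,0,0,0,0],[0.2,0,0,0,0],[0.2,0,0,0,0]]'
python3 snap.py w10;python3 - <<'E'
from h import *
im=cv2.cvtColor(arm.get_image("scene"),cv2.COLOR_RGB2BGR);cv2.imwrite("pics/s1.png",im)
cv2.imwrite("pics/s1c.png",cv2.resize(im[100:240,270:400],None,fx=4,fy=4,interpolation=cv2.INTER_CUBIC))
E
```

```text
clock: 10.6
position: [0.5297, 0.2901, 0.1881]
ee_rot: [0.235, 3.133, 0.001]
force: [0.9, 0.9, -2.3]
width: 0.394
clock: 11.27
position: [0.5296, 0.2894, 0.2604]
ee_rot: [-0.235, -3.131, 0.002]
force: [0.4, -0.5, -2.0]
width: 0.398
```

View pics/w10.png

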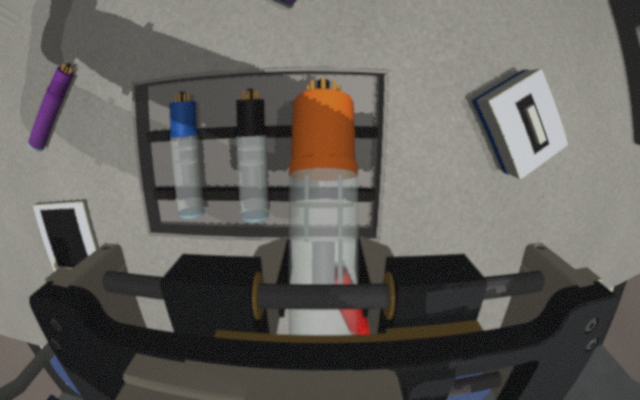

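View pics/s1c.png

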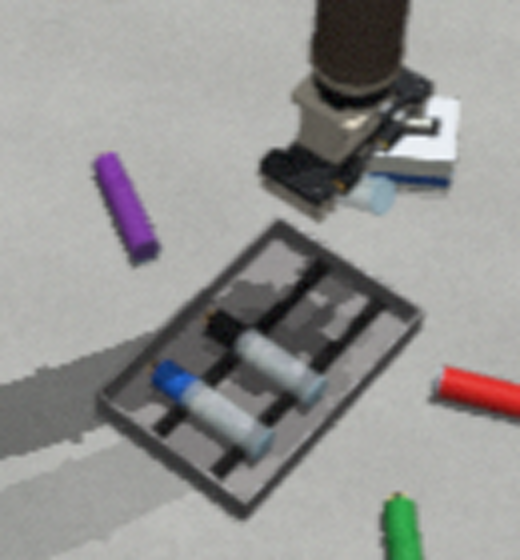

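```bash
python3 - <<'E'
import cv2
a=cv2.imread("pics/w10.png")[70:250,270:380]
cv2.imwrite("pics/w10c.png",cv2.resize(a,None,fx=3.3,fy=3.3,interpolation=cv2.INTER_CUBIC))
E
python3 pit.py w10 .2585 .5296 .2897 -8.6 .018
```

```text
0 rear [326.  79.] 77.0 joint [326. 176.] 74.0
5 rear [326.  78.] 73.0 joint [326. 171.] 72.0
10 rear [326.  78.] 69.0 joint [326. 167.] 70.0
15 rear [326.  80.] 66.0 joint [326. 163.] 68.0
20 rear [325.  83.] 63.0 joint [326. 161.] 66.0
25 rear [325.  87.] 60.0 joint [325. 160.] 64.0
30 rear [325.  92.] 58.0 joint [325. 160.] 62.0
```

View pics/w10c.png

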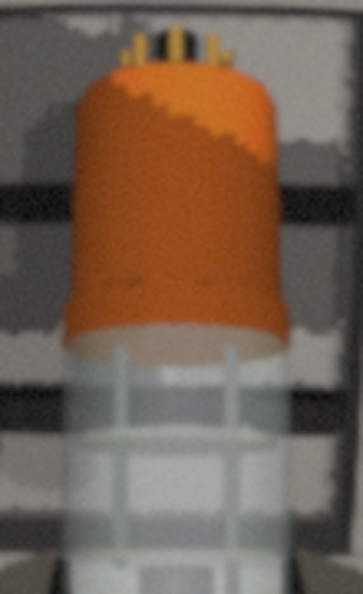

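```bash
cat > fit10.py <<'E'
from h import *
import json
from scipy.optimize import least_squares
c=json.load(open("pics/w10.json"));yaw=np.radians(-8.6);g=np.array([.5296,.2897,.2604])
f=np.array([np.cos(yaw),np.sin(yaw),0]);l=np.array([-f[1],f[0],0])
def circ(p,x,r):
    th,xg,dz=p;a=f*np.cos(th)+np.array([0,0,np.sin(th)]);u=np.cross(a,l);C=g+[0,0,dz]-xg*a
    t=np.linspace(0,2*np.pi,120)
    return np.array([proj("wrist",C+x*a+r*(np.cos(k)*u+np.sin(k)*l),c) for k in t])
def m(p):
    r=circ(p,-.075,.0175);j=circ(p,-.035,.0185)
    return np.array([r[:,1].min(),np.ptp(r[:,0]),j[:,1].min(),j[:,1].max(),np.ptp(j[:,0])])
ob=np.array([90.3,60,168.5,180.3,67])
s=least_squares(lambda p:np.r_[(m(p)-ob),(p[1]-.018)/.004,(p[2]+.001)/.004],[.4,.018,-.001],x_scale=[.1,.01,.01],diff_step=1e-3)
print(np.degrees(s.x[0]),s.x[1:],m(s.x)-ob)
for th in(20,24,28):print(th,m([np.radians(th),.018,-.001])-ob)
E
python3 fit10.py
```

```text
23.363098132350533 [ 0.0142 -0.0028] [ 2.0919  1.5392 -1.3583 -0.8031  1.5809]
20 [-7.1668  3.6668 -7.2574 -8.886   3.3827]
24 [-3.9213  1.4381 -8.3852 -5.7456  1.8292]
28 [-0.1127 -0.6045 -8.9044 -2.3293  0.3569]
```

```bash
python3 -m crank '[[0.2,-0.02,-0.04,0,0],[0.2,-0.03,-0.07,0,0.015],[0.2,-0.03,-0.09,0,0.015],[0.2,-0.03,-0.09,0,0],[0.2,-0.03,-0.09,0,0],[0.2,-0.03,-0.09,0,0],[0.2,-0.03,-0.09,0,0],[0.2,-0.03,-0.09,0,0]]'
python3 -m crank '[[0.2,-0.02,-0.09,0,0],[0.2,-0.02,-0.09,0,0],[0.2,0,-0.09,0,0],[0.2,0,-0.09,0,0],[0.2,0,-0.08,0,0],[0.2,0,-0.06,0,0],[0.2,0,-0.04,0,0],[0.2,0,-0.02,0,0]]'
python3 -m crank '[[0.2,0,0,0,0],[0.2,0,0,0,0],[0.2,0,0,0,0],[0.2,0,0,0,0],[0.2,0,0,0,0],[0.2,0,0,0,0],[0.2,0,0,0,0],[0.2,0,0,0,0]]'
python3 - <<'E'
from h import *
for n,(x,y,w,h) in {"scene":(230,190,150,120),"top":(320,90,130,110)}.items():
    im=cv2.cvtColor(arm.get_image(n),cv2.COLOR_RGB2BGR);cv2.imwrite(f"pics/{n}2.png",im)
    cv2.imwrite(f"pics/{n}2c.png",cv2.resize(im[y:y+h,x:x+w],None,fx=5,fy=5,interpolation=cv2.INTER_CUBIC))
E
```

```text
clock: 12.03
position: [0.4369, 0.0284, 0.2613]
ee_rot: [-0.186, -3.135, 0.0]
force: [1.4, -1.2, -1.8]
width: 0.394
clock: 12.7
position: [0.4214, -0.1967, 0.2611]
ee_rot: [-0.192, -3.135, -0.001]
force: [0.3, 1.1, -0.6]
width: 0.397
clock: 13.37
position: [0.4221, -0.1938, 0.2618]
ee_rot: [0.186, 3.136, -0.0]
force: [0.2, -0.1, -1.0]
width: 0.396
```

View pics/scene2c.png

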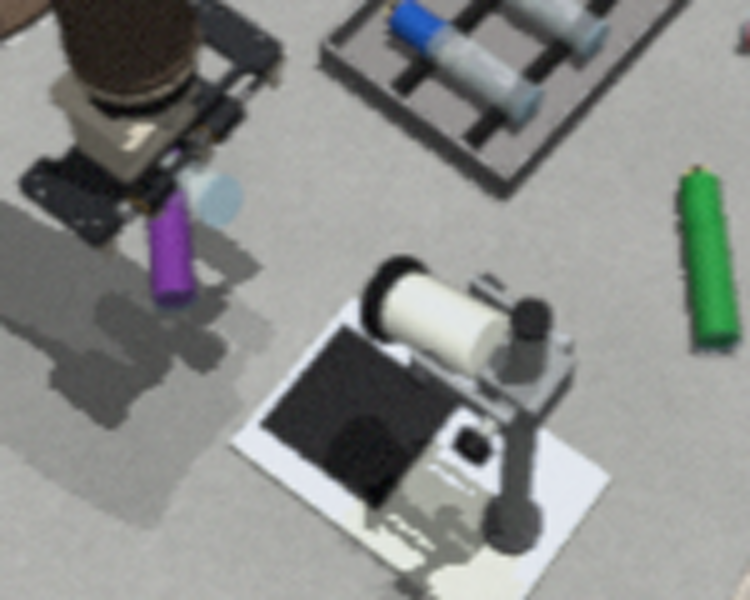

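View pics/top2c.png

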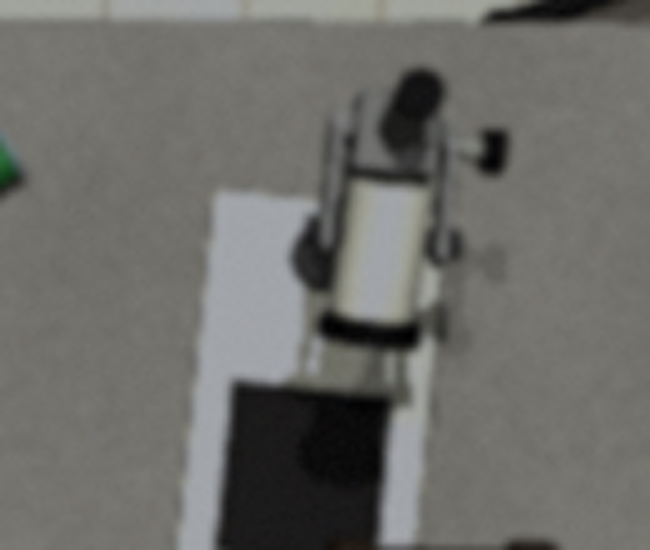

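Run:
```python
from h import *
a=cv2.imread("pics/top2.png")[150:270,330:450]
cv2.imwrite("pics/top2d.png",cv2.resize(a,None,fx=5,fy=5,interpolation=cv2.INTER_CUBIC))
p=arm.observe()["position"];f=np.array([.993,-.118,0])
W=p+.0548*f+[0,0,.022];print(W,proj("top",W),proj("scene",W))
print(np.c_[(proj("scene",W)-[230,190])*5,(proj("top",W)-[330,150])*5])
```

```text
[ 0.4765 -0.2005  0.2838] [389.5523 207.2113] [274.568  230.0879]
[[222.8398 297.7617]
 [200.4397 286.0565]]
```

View pics/top2d.png

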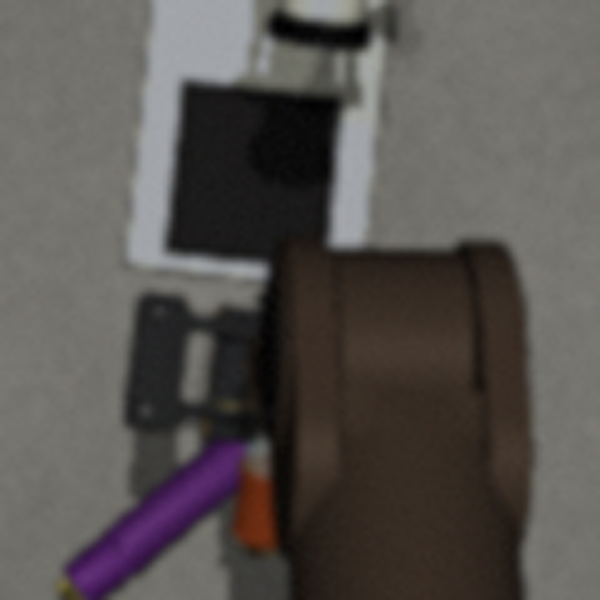

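Run:
```python
from h import *
for z in(.4,.5,.6):print(z,onz(ray("top",(330+300/5,150+240/5)),z),onz(ray("top",(330+500/5,150+240/5)),z))
```

```text
0.4 [ 0.4911 -0.1864  0.4   ] [ 0.492  -0.2897  0.4   ]
0.5 [ 0.4813 -0.1732  0.5   ] [ 0.4821 -0.2683  0.5   ]
0.6 [ 0.4715 -0.1599  0.6   ] [ 0.4722 -0.2469  0.6   ]
```

```bash
python3 -m crank '[[0.2,0.012,0,-0.006,0],[0.2,0.024,0,-0.008,0],[0.2,0.03,0,-0.01,0],[0.2,0.03,0,-0.01,0],[0.2,0.024,0,-0.006,0],[0.2,0.015,0.001,-0.004,0],[0.2,0.006,0,0,0],[0.2,0,0,0,0]]'
python3 -m crank '[[0.2,0,0,0,0],[0.2,0,0,0,0],[0.2,0,0,0,0],[0.2,0,0,0,0],[0.2,0,0,0,0],[0.2,0,0,0,0],[0.2,0,0,0,0],[0.2,0,0,0,0]]'
python3 snap.py w11
python3 - <<'E'
from h import *
for n,(x,y,w,h) in {"scene":(230,190,150,120),"top":(330,130,120,120)}.items():
    im=cv2.cvtColor(arm.get_image(n),cv2.COLOR_RGB2BGR);cv2.imwrite(f"pics/{n}3.png",im)
    cv2.imwrite(f"pics/{n}3c.png",cv2.resize(im[y:y+h,x:x+w],None,fx=5,fy=5,interpolation=cv2.INTER_CUBIC))
p=arm.observe()["position"];f=np.array([.993,-.118,0])
W=p+.0548*f+[0,0,.022];F=np.array([.5335,-.199,.266]);print(p,W,W-F,(proj("scene",W)-[230,190])*5,(proj("scene",F)-[230,190])*5)
E
```

```text
clock: 14.13
position: [0.4788, -0.1934, 0.244]
ee_rot: [-0.186, -3.136, -0.001]
force: [-0.0, 0.5, -2.1]
width: 0.397
clock: 14.8
position: [0.4784, -0.1937, 0.2442]
ee_rot: [0.187, 3.136, -0.0]
force: [0.3, -0.3, -1.5]
width: 0.395
[ 0.4784 -0.1937  0.2441] [ 0.5328 -0.2001  0.2661] [-0.0007 -0.0011  0.0001] [293.1872 248.875 ] [294.9191 248.1258]
```

View pics/scene3c.png

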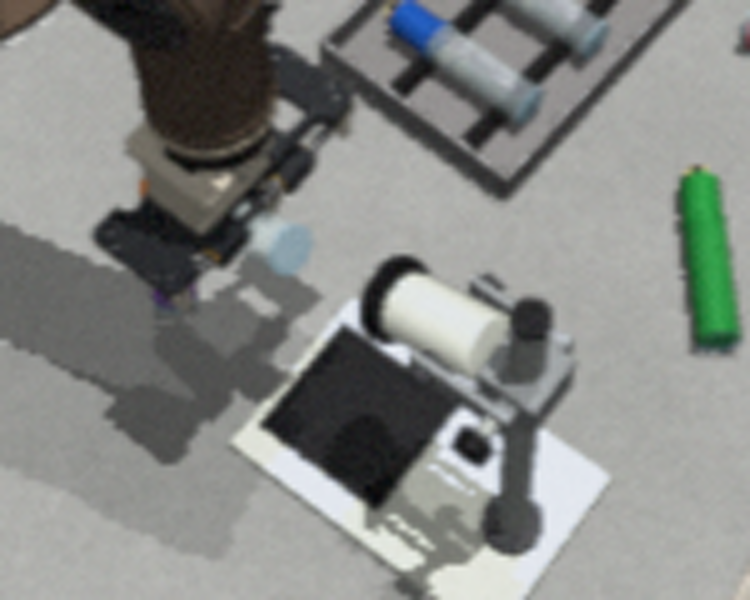

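View pics/top3c.png

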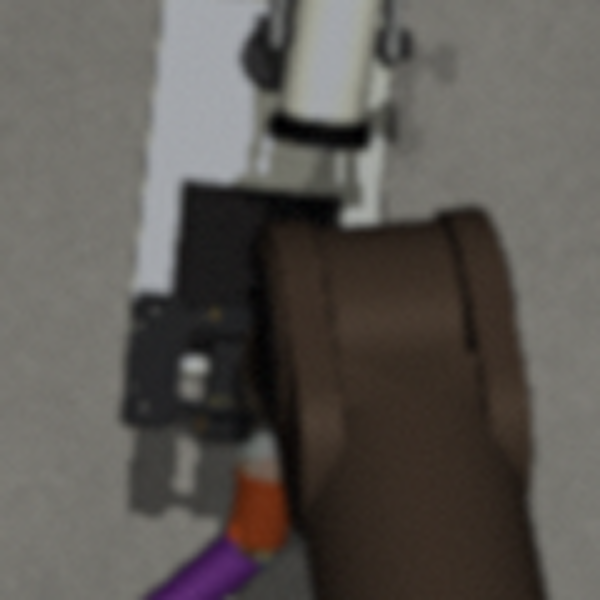

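View pics/w11.png

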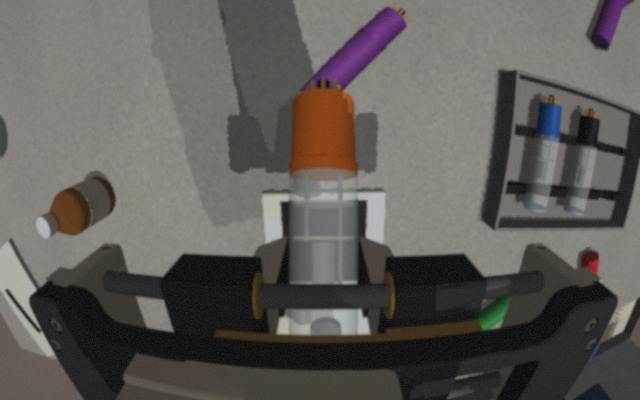

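Run:
```python
from h import *
o=arm.observe();print(o["clock"],o["position"],o["width"],np.abs(o["dq"]).max());print(arm.sign_off())
```

```text
14.95 [ 0.4784 -0.1937  0.2441] 0.3962686158127273 0.0022829625813500748
the job is handed in; nothing more can be done
None
```

The orange-based lamp is out of the tray and held in front of the inspection camera, and the job was handed in at 14.95 s. `sign_off` gives no verdict, so the checks below are my own.

**What I did:**
- I gripped the lamp by the barrel, about 60 mm back from the window.
- At 3 N it tipped in the fingers until the base sank and the window rose. I then tightened to 30 N, lifted it clear and moved it into place from the side.

**Last checks:**
- **Position:** the window is about 1 mm from my measured focus (0.534, -0.199, 0.266), by the tool pose and the measured grip. The scene image agreed to within about 1 pixel (about 4 mm).
- **Angle:** the lamp slopes 23–25° and the camera's line of sight about 21.6°. The headings match to within about 0.1°.
- **Hold:** the opening stayed at the lamp's thickness and the arm was still. In the last pictures the stand is untouched, and the blue and black lamps and the bottle look undisturbed. The carton was last seen in place after the lift.

**What disagreed:**
- **Line of sight:** my first rough estimate was 30°; the later closer fits gave 20.6–22°, which I used.
- **Head axis:** a rough line drawn along the camera head in the scene image passes about 5 mm from the window.
- **Lamp height:** the lamp in the tray measured 27 mm high, against the 31 mm given.
- **Overhead view:** the top camera could not confirm the final window position, because the arm was in the way.

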